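Feed the gudgeon pin home through the guide channel with the push stick

TASK

Take the wooden push stick by its tall grip and, with its blade (not the fingers), feed the gudgeon pin from the open end of the feed jig through the roofed channel until it meets the hidden sprung stop; press it there steadily with about 12 N for a second, without driving the stop in to its limit. Then draw the stick out and lay it flat on the bench, blade down as it lay, leaving the pin in the channel and everything else on the bench where it stands.

Things in the scene. Friction and masses are not known exactly. Their poses are not given: they have to be found in the camera images.
- feed_jig: Fixed metal feed jig, 190 x 70 mm, 37 mm high (screw heads to 41 mm). Origin: centre of its underside on the bench; x runs along the channel in the feeding direction, z up. The straight channel is 17 mm wide, centred on y = 0, its floor 12 mm above the underside; open-topped infeed from x = -95 to -25 mm, roofed tunnel from there to the closed far end at x = +87 mm.
- infeed_mouth (a point): Channel floor at the open end of the jig, where the stick goes in (x = -95 mm in the jig's frame). The infeed's side walls rise 12 mm above the floor; over the first 18 mm they flare, from about 35 mm apart at the end to 17 mm.
- tunnel_mouth (a point): Channel floor where the dark cover plate begins (x = -25 mm in the jig's frame). The tunnel is 17 mm wide and 17 mm high inside. In it, out of sight, is a sprung stop whose face stands somewhere between x = +30 and +60 mm in the jig's frame: it must be felt.
- gudgeon_pin: Plain steel gudgeon pin (hollow-looking tube) 46 mm long, 15 mm diameter, about 0.06 kg; it starts lying along the channel in the open infeed. Origin: under the middle of its length, on the channel floor, x axis along the pin. At home against the relaxed stop its origin is at x = +7 to +37 mm in the jig's frame.
- push_stick: Wooden push stick, 210 mm long, about 0.1 kg, lying on the bench to the right of the jig, blade roughly towards the jig. Origin: on its underside, below the middle of its grip; x points along the blade, z up. The grip is a block 60 mm long (x = -30 to +30 mm), 20 mm wide, 36 mm high, too wide for the channel. The blade is a bar 11 mm wide and 11 mm high, its underside level with the grip's, reaching to x = +180 mm.
- stick_tip (a point): Centre of the square front end of the push stick's blade: 180 mm ahead of the stick's origin and 5.5 mm above its underside.
- stop_pad (a joint): How far the sprung stop is pushed in, in m: 0 relaxed, 0.007 at its limit. It takes 4 N to start it and 2.5 N more for each mm (about 12 N at 3 mm); well damped, it springs back when let go and brings the pin back with it.
- piston: Light alloy piston, 55 mm across, 54 mm high, standing on the bench between the robot and the jig; bystander, origin at its underside.
- spark_plug: Spark plug 77 mm long lying near the front edge; bystander.
- bolt_tin: Open round tin with bolts, about 75 mm across, 37 mm high, behind the jig; bystander.
- pliers: Pliers with red handles, 206 mm long, lying at the front right; bystander.
- spanner: Combination spanner 218 mm long lying behind the jig; bystander.

How it is judged:
By the outcome, as a careful person would: the job done as asked, in the order asked, and still so for the second after the job is handed in, with the robot touching nothing.
It also fails if it takes over 48 s, if anything falls off the work surface, if the arm or the gripper's body presses on something with over 40 N, if the wrist force passes 120 N, or if a joint passes its speed limit or range.

ROBOT

A 7-joint arm with a two-finger parallel gripper is mounted at the origin on a cart in front of the work surface, level with it; the furniture and walls round the work are solid. World frame = base frame: x ahead of the robot, y to its left, z up, the work surface at z = 0. Lengths are in m, angles in rad, forces in N, time in s.
With the tool pointing down it reaches from about 0.4 to 0.9 m from the base axis. Payload 5.5 kg.
Tool frame: the origin (TCP) lies at the very end of the fingers, on their centre line; the grasp point (between the pads) lies 19 mm behind it (robot.grasp_offset is the distance from the TCP to the grasp point, in m); z points along the fingers, y is the line along which they close (so a half turn about z gives the same grasp; the last joint's range is limited). The gripper opens to 85 mm and grips with 20 to 120 N. Pads are 22 mm wide; open, the fingers measure 114 mm over their backs; the gripper's body (76 mm by 85 mm) begins 54 mm behind the grasp point. The pads swing forward as they close: fully open they stand 13 mm farther back than shut.
Start: joints at [-0.86, 0.501, -0.427, 1.55, 0.221, 1.138, -0.21], TCP at [0.281, 0.586, 0.231] pointing down, gripper open.
Joint ranges: [-2.88, 2.88], [-0.31, 2.03], [-1.54, 1.56], [0.2, 2.42], [-1.41, 4.55], [0.19, 2.02], [-2.57, 2.57]. Speed limits (rad/s): [2.57, 2.57, 3.14, 3.14, 3.14, 3.14, 3.14].

INTERFACE

Orientations are given as a unit quaternion [w, x, y, z].
In Python, from station import robot gives the robot as it stands. Calls block until the motion is done:
- robot.goto(position, orientation): joint-space move of the TCP to a pose.
- robot.move_linear(position, rotation=None, speed=0.15, until_force=None): straight line of the TCP; rotation=None keeps the orientation; speed is the mean speed in m/s. With until_force (N) it stops when the force on the tool has changed by that much, and returns True; else False.
- robot.goto_joints(angles): joint-space move.
- robot.release() and robot.close(force=None): open the fingers fully, or close them until they stop; force is the grip in N (None keeps the last).
- robot.pause(seconds).
- robot.solve_ik(position, orientation): joint angles nearest the present ones, or None.
- robot.capture(name): name is "side" or "top" or "wrist"; returns the picture (384x512x3 uint8, red, green, blue); there is no depth.
- robot.camera_params(name): a dict with "camera_matrix" (3x3 intrinsics, pixels), "rvec" (rotation vector, rad) and "tvec" (3), from world to camera coordinates, as OpenCV has them; the wrist camera has in their place "mount" (4x4, takes a point from camera to tool coordinates, whose origin is the TCP and whose axes are the flange's). Camera axes: x right, y down, z forward; pixel columns grow to the right and rows downward; lengths in m; the calibration is good to about 2 mm. A picture is of the moment at which its call begins: read the wrist's pose just before it. camera_params takes no time and is no camera call.
A pose or a line that the arm cannot do raises robot.MotionError and nothing moves.
- robot.close_job(): hands the job in; it is judged then, once.
Readings, each from a call of its own:
- robot.get_t(): time.
- robot.get_q(): joint angles.
- robot.get_qd(): joint speeds.
- robot.get_tau(): joint torques, N m.
- robot.get_position(): TCP position.
- robot.get_orientation(): TCP orientation.
- robot.get_contact_force(): force on the tool from outside, world axes, zero at the start.
- robot.get_torque(): the same for the moment, N m.
- robot.get_width(): opening from 0.0 (shut) to 1.0 (fully open).
- robot.get_grasp_force(): force on a finger pad.
Only numpy, scipy, OpenCV 4.12 (cv2) and the standard library are available. Lean on these libraries where they do the work, as an engineer would, in place of code of your own. Each camera call takes 0.05 s, during which the arm holds its last target. There are 200 camera calls.

## Working session

There is one attempt and no reset: what is moved stays moved. The work goes in short steps, each a Python script; the robot and the scene stay as the last script left them, time stands still between calls to the robot, and variables do not carry over. Pictures are saved under pics/ and viewed, at most 10 in all, crops included, and the job is handed in when it is done.

```bash
mkdir -p pics; ls; python3 - <<'E'
from station import robot
import cv2, numpy as np
for n in ("top","side"):
    im=robot.capture(n); cv2.imwrite(f"pics/{n}0.png",cv2.resize(im[:,:,::-1],(800,600),interpolation=cv2.INTER_CUBIC)); np.save(f"pics/{n}0.npy",im)
    p=robot.camera_params(n); print(n,p)
print(robot.camera_params("wrist"),robot.get_orientation(),robot.get_t())
E
```

```text
pics
top {'camera_matrix': array([[356.61828263,   0.        , 255.66370854],
       [  0.        , 356.61828263, 193.61928105],
       [  0.        ,   0.        ,   1.        ]]), 'rvec': array([ 2.14426309, -2.15080775,  0.15527231]), 'tvec': array([-0.07764355,  0.57001741,  0.88276297])}
side {'camera_matrix': array([[472.75037678,   0.        , 251.72121028],
       [  0.        , 472.75037678, 197.32024121],
       [  0.        ,   0.        ,   1.        ]]), 'rvec': array([ 1.94507529, -0.59072256,  0.37013586]), 'tvec': array([-0.51775223,  0.16258037,  1.08828434])}
{'camera_matrix': array([[326.07691322,   0.        , 258.21526348],
       [  0.        , 326.07691322, 191.31281451],
       [  0.        ,   0.        ,   1.        ]]), 'mount': array([[-5.77771389e-04, -9.48081969e-01, -3.18025543e-01,
         7.98752186e-02],
       [ 9.99999664e-01, -7.32612916e-04,  3.67284653e-04,
        -1.02739297e-03],
       [-5.81205577e-04, -3.18025224e-01,  9.48082074e-01,
        -1.43466358e-01],
       [ 0.00000000e+00,  0.00000000e+00,  0.00000000e+00,
         1.00000000e+00]])} [-2.14839002e-04  2.22017462e-01  9.75042302e-01 -8.41865562e-04] 0.1
```

View pics/top0.png

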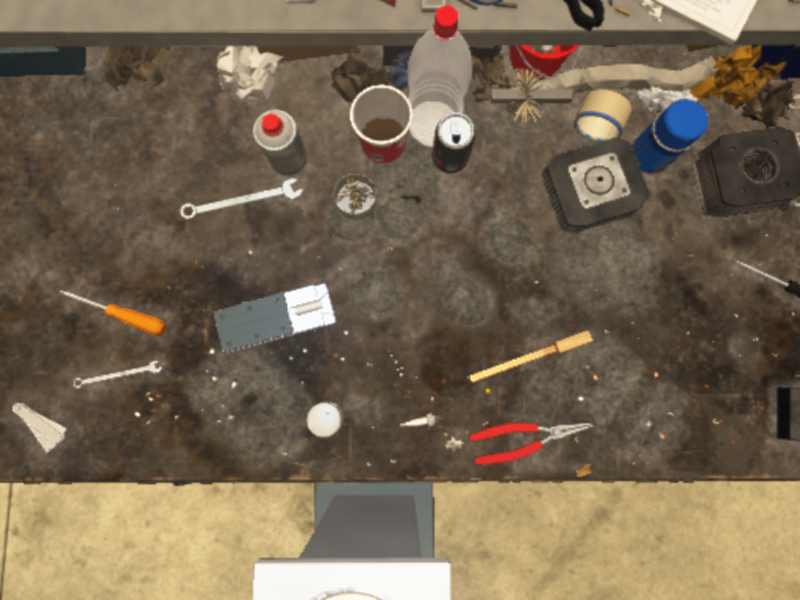

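View pics/side0.png

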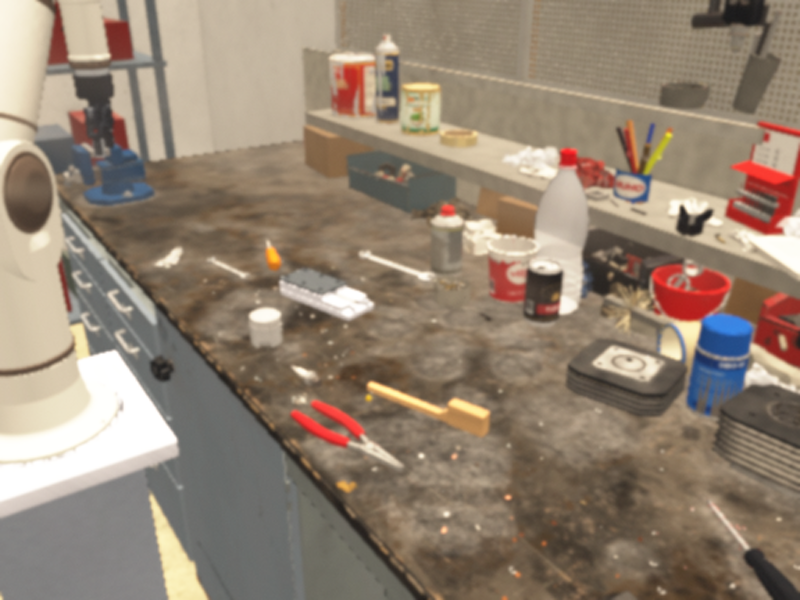

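The top view (800 px) shows the jig at about (275,318) with its open end on the right at (330,305) and the pin at (308,306). The stick's grip is at (575,343) and its tip at (472,378). The side view confirms this, and nothing stands between the stick and the jig. Next I'll compute rough poses and take close wrist pictures.

```bash
cat > h.py <<'E'
from station import robot
import cv2, numpy as np
from scipy.spatial.transform import Rotation as R
def cast(uv,z,K,Rwc,c):   # pixels -> points on plane z; Rwc camera->world, c camera centre
    uv=np.atleast_2d(np.asarray(uv,float)); d=np.c_[uv,np.ones(len(uv))]@np.linalg.inv(K).T@Rwc.T
    return c+d*((z-c[2])/d[:,2])[:,None]
def cam(n):
    p=robot.camera_params(n); r=cv2.Rodrigues(p["rvec"])[0]; return p["camera_matrix"],r.T,-r.T@p["tvec"]
def wcam(pos,q):
    p=robot.camera_params("wrist"); r=R.from_quat(q,scalar_first=True).as_matrix(); M=p["mount"]
    return p["camera_matrix"],r@M[:3,:3],np.array(pos)+r@M[:3,3]
def down(a):  # tool z down, tool x at heading a
    return R.from_matrix(np.array([[np.cos(a),np.sin(a),0],[np.sin(a),-np.cos(a),0],[0,0,-1]])).as_quat(scalar_first=True)
def wshot(name):
    pos,q=robot.get_position(),robot.get_orientation(); im=robot.capture("wrist")
    np.savez(f"pics/{name}.npz",im=im,pos=pos,q=q); cv2.imwrite(f"pics/{name}.png",cv2.resize(im[:,:,::-1],(800,600),interpolation=cv2.INTER_CUBIC)); return im,wcam(pos,q)
E
python3 - <<'E'
from h import *
C=cam("top"); s=.64
for n,uv,z in [("tip",(472,378),.011),("grip",(575,343),.036),("jigopen",(331,306),.024),("jigfar",(217,331),.037),("pin",(308,306),.027),("piston",(324,417),.054)]:
    print(n,cast(np.array(uv)*s,z,*C).round(3))
t,g=cast(np.array((472,378))*s,.011,*C)[0],cast(np.array((575,343))*s,.036,*C)[0]
o,f=cast(np.array((331,306))*s,.024,*C)[0],cast(np.array((217,331))*s,.037,*C)[0]
a=lambda d:np.arctan2(d[1],d[0])
print(a(t-g),a(f-o))
for n,p,h in (("jig",(o+f)/2,a(f-o)),("stick",(t+g)/2,a(t-g))):
    for k in (0,np.pi): print(n,k,robot.solve_ik([p[0],p[1],.2],down(h+k)))
robot.goto([(o+f)[0]/2,(o+f)[1]/2-.03,.2],down(a(f-o))); wshot("w_jig")
robot.goto([(t+g)[0]/2,(t+g)[1]/2,.2],down(a(t-g))); wshot("w_stick"); print(robot.get_t(),robot.get_q())
E
```

```text
tip [[ 0.446 -0.201  0.011]]
grip [[ 0.502 -0.369  0.036]]
jigopen [[0.567 0.036 0.024]]
jigfar [[0.524 0.222 0.037]]
pin [[0.566 0.074 0.027]]
piston [[0.385 0.041 0.054]]
1.8952479511538252 1.7974835994115919
jig 0 [-0.16911329  0.34667537 -0.13701701  1.81921236  0.05593176  0.97942765
 -0.10258868]
jig 3.141592653589793 [-1.19418354  0.76563767  1.35820259  1.85051697 -0.80407736  1.22432728
 -2.49029905]
stick 0 [ 0.13659888  0.35101217  0.43843253  1.85322354 -0.17721342  0.97558104
  0.9758694 ]
stick 3.141592653589793 [-0.3442318   0.57221897  1.13521571  1.86658973 -0.58726085  1.0887206
 -1.79684921]
3.65 [ 0.43777582  0.32953306  0.06269627  1.8428622  -0.02564888  0.96999337
  0.83889779]
```

View pics/w_jig.png

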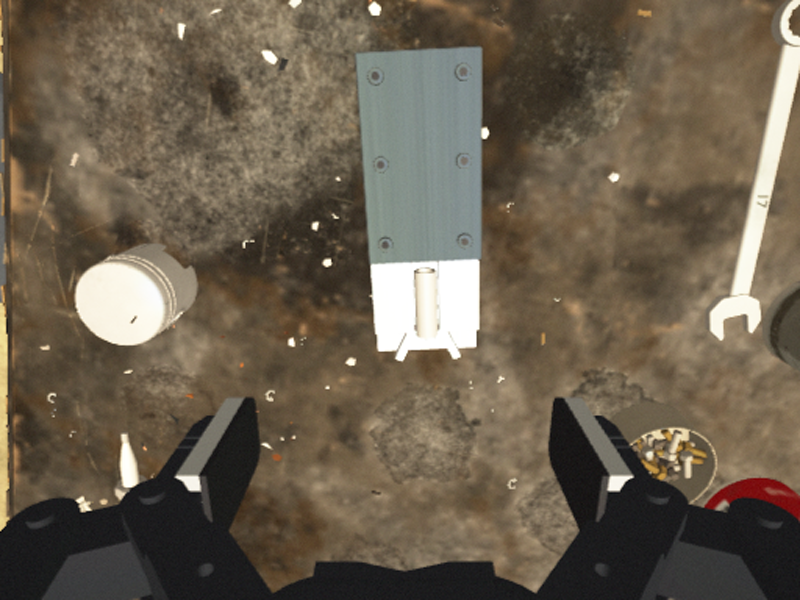

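View pics/w_stick.png

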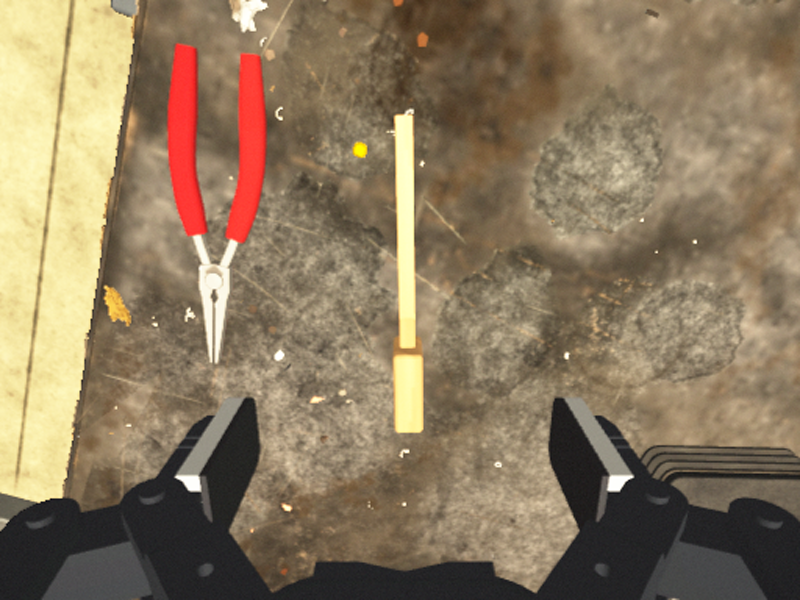

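The wrist view of the jig shows the cover's corners at about (357,54), (481,47), (481,261) and (370,263), with the pin at (427,303). In the stick view the tip is at (404,115) and the grip top spans rows 352–432 at columns 395–423. Next I'll refine these with masks.

```bash
cat > meas.py <<'E'
from h import *
ang=lambda d:np.arctan2(d[1],d[0])
d=np.load("pics/w_jig.npz"); im=d["im"]; C=wcam(d["pos"],d["q"])
def order(c): return c
# cover: grey-blue region inside box
hsv=cv2.cvtColor(im,cv2.COLOR_RGB2HSV)
roi=np.zeros(im.shape[:2],np.uint8); roi[20:180,215:325]=255
m=cv2.inRange(hsv,(85,30,60),(115,140,200))&roi
m=cv2.morphologyEx(cv2.morphologyEx(m,cv2.MORPH_CLOSE,np.ones((9,9))),cv2.MORPH_OPEN,np.ones((5,5)))
c=max(cv2.findContours(m,0,2)[0],key=cv2.contourArea)
P=cast(c[:,0,:],.037,*C)[:,:2].astype(np.float32); (cc,sz,_)=r=cv2.minAreaRect(P); B=cv2.boxPoints(r)
e=max((B[1]-B[0],B[2]-B[1]),key=np.linalg.norm); e=e/np.linalg.norm(e); e=e*np.sign(e[1])
print("cover centre",cc,"size",sz,"heading",ang(e))
# white body corners at wall top .024
roi[:]=0; roi[150:240,215:330]=255
w=cv2.inRange(im,(215,215,205),(255,255,255))&roi
w=cv2.morphologyEx(w,cv2.MORPH_OPEN,np.ones((3,3)))
c=max(cv2.findContours(w,0,2)[0],key=cv2.contourArea)
Q=cast(c[:,0,:],.024,*C)[:,:2]; n=np.array([-e[1],e[0]])
u=(Q-cc)@e; v=(Q-cc)@n; print("body rel cover: x",u.min(),u.max(),"y",np.percentile(v,[1,99]))
# stick
d=np.load("pics/w_stick.npz"); im=d["im"]; C=wcam(d["pos"],d["q"]); hsv=cv2.cvtColor(im,cv2.COLOR_RGB2HSV)
roi[:]=0; roi[60:290,235:290]=255
m=cv2.inRange(hsv,(10,70,150),(28,200,255))&roi; m=cv2.morphologyEx(m,cv2.MORPH_OPEN,np.ones((3,3)))
c=max(cv2.findContours(m,0,2)[0],key=cv2.contourArea); print(cv2.boundingRect(c))
rows=[(y,*np.flatnonzero(m[y])[[0,-1]]) for y in range(60,290) if m[y].any()]
print([tuple(map(int,r)) for r in rows[::12]],rows[0],rows[-1])
bl=[((a+b)/2,y) for y,a,b in rows if 80<y<205]; L=cast(bl,.011,*C)[:,:2]
vx,vy,x0,y0=cv2.fitLine(L.astype(np.float32),2,0,.01,.01).ravel(); t=np.array([vx,vy])*np.sign(vy)
tip=cast([bl[0][0],rows[0][0]],.011,*C)[0,:2]
gr=[((a+b)/2,y) for y,a,b in rows if 232<y<272]; G=cast(gr,.036,*C)[:,:2]
back=cast([gr[-1][0],rows[-1][0]+.5],.036,*C)[0,:2]; nn=np.array([-t[1],t[0]])
p0=np.array([x0,y0]); org=p0+t*((tip-p0)@t-.18)
print("heading",ang(t),"origin by tip",org,"by back",back+.03*t,"grip lateral off",((G-p0)@nn).mean())
E
python3 meas.py
```

```text
Traceback (most recent call last):
  File "meas.py", line 10, in <module>
    c=max(cv2.findContours(m,0,2)[0],key=cv2.contourArea)
ValueError: max() iterable argument is empty
```

```bash
python3 - <<'E'
from h import *
im=np.load("pics/w_jig.npz")["im"]; h=cv2.cvtColor(im,cv2.COLOR_RGB2HSV)
for p in [(60,270),(120,280),(100,210),(180,250),(190,300)]: print(p,im[p],h[p])
E
sed -i 's/(85,30,60),(115,140,200)/(80,25,60),(125,160,200)/' meas.py; python3 meas.py
```

```text
(60, 270) [126 137 134] [ 82  20 137]
(120, 280) [131 145 141] [ 81  25 145]
(100, 210) [108  98  79] [ 20  68 108]
(180, 250) [255 255 255] [  0   0 255]
(190, 300) [255 255 255] [  0   0 255]
cover centre (0.5473393201828003, 0.16564980149269104) size (0.054547496140003204, 0.11556992679834366) heading 1.8462222
body rel cover: x -0.13248931103896902 -0.06362768733895577 y [-0.02908758  0.04054618]
(247, 174, 43, 105)
[(128, 268, 270), (164, 245, 252), (177, 264, 271), (189, 265, 289), (201, 265, 281), (213, 255, 280), (225, 242, 275), (237, 247, 270), (249, 251, 270), (261, 251, 270), (273, 252, 270), (289, 242, 251)] (128, np.int64(268), np.int64(270)) (289, np.int64(242), np.int64(251))
heading 1.9493027 origin by tip [ 0.54003585 -0.41306478] by back [ 0.51165213 -0.38437968] grip lateral off 0.01421508693890929
```

```bash
sed -i 's/(80,25,60),(125,160,200)/(65,9,85),(110,90,190)/' meas.py
python3 - <<'E'
s=open("meas.py").read()
s=s.replace('m=cv2.inRange(hsv,(10,70,150),(28,200,255))&roi;','m=cv2.inRange(im,(195,130,40),(255,255,225))&roi;')
s=s.replace('''c=max(cv2.findContours(m,0,2)[0],key=cv2.contourArea); print''','''c=max(cv2.findContours(m,0,2)[0],key=cv2.contourArea); m[:]=0; cv2.drawContours(m,[c],-1,255,-1); print''')
open("meas.py","w").write(s)
E
python3 meas.py; python3 - <<'E'
from h import *
im=np.load("pics/w_stick.npz")["im"]
for p in [(80,258),(140,260),(200,260),(213,260),(226,260),(250,260),(270,260)]: print(p,im[p])
E
```

```text
cover centre (0.5420927405357361, 0.16334690153598785) size (0.06771218031644821, 0.11853272467851639) heading 1.8471919
body rel cover: x -0.13168260776619253 -0.06282716235110819 y [-0.03467313  0.03496573]
(252, 72, 14, 151)
[(72, 259, 261), (84, 252, 264), (96, 253, 264), (108, 253, 264), (120, 253, 264), (132, 254, 264), (144, 254, 264), (156, 254, 264), (168, 254, 264), (180, 255, 265), (192, 255, 265), (204, 255, 265), (216, 255, 265)] (72, np.int64(259), np.int64(261)) (222, np.int64(256), np.int64(265))
(80, 258) [255 254 200]
(140, 260) [255 254 203]
(200, 260) [255 253 179]
(213, 260) [255 243 153]
(226, 260) [193 142  80]
(250, 260) [255 252 178]
(270, 260) [255 250 170]Traceback (most recent call last):
  File "meas.py", line 31, in <module>
    gr=[((a+b)/2,y) for y,a,b in rows if 232<y<272]; G=cast(gr,.036,*C)[:,:2]
                                                       ~~~~^^^^^^^^^^^^
  File "h.py", line 5, in cast
    uv=np.atleast_2d(np.asarray(uv,float)); d=np.c_[uv,np.ones(len(uv))]@np.linalg.inv(K).T@Rwc.T
                                              ~~~~~~~~~~~~~~~~~~~~~~~~~~^~~~~~~~~~~~~~~~~~~
ValueError: matmul: Input operand 1 has a mismatch in its core dimension 0, with gufunc signature (n?,k),(k,m?)->(n?,m?) (size 3 is different from 1)
```

```bash
python3 - <<'E'
s=open("meas.py").read()
s=s.replace('(195,130,40)','(150,100,40)').replace('# stick\n','''rr=range(45,160)
for nm,k in (("L",0),("R",-1)):
    E=cast([(np.flatnonzero(m[y])[k]+(-.5 if k==0 else .5),y) for y in rr],.037,*C)[:,:2]; l=cv2.fitLine(E.astype(np.float32),cv2.DIST_HUBER,0,.01,.01).ravel()
    print("edge",nm,ang(l[:2]*np.sign(l[1])),"lat",(l[2:]-cc)@n)
pm=[]
for y in range(182,205):   # channel: dark pixels between walls
    x=np.flatnonzero(w[y]); pm.append((y,int(x[0]),int(x[-1])))
print(pm[::6],[im[190,x].tolist() for x in range(255,293,3)])
# stick
''')
s=s.replace("by back","by back",1)
open("meas.py","w").write(s)
E
python3 meas.py
```

```text
cover centre (0.5420927405357361, 0.16334690153598785) size (0.06771218031644821, 0.11853272467851639) heading 1.8471919
body rel cover: x -0.13168260776619253 -0.06282716235110819 y [-0.03467313  0.03496573]
edge L 1.8503653 lat 0.033705786688079
edge R 1.8476769 lat -0.03431127391072586
[(182, 238, 306), (188, 239, 306), (194, 239, 306), (200, 240, 306)] [[255, 255, 255], [255, 255, 255], [255, 255, 255], [253, 252, 248], [231, 219, 193], [250, 245, 229], [253, 253, 248], [252, 248, 233], [242, 238, 227], [255, 255, 255], [255, 255, 255], [255, 255, 255], [255, 255, 255]]
(235, 70, 55, 220)
[(70, 260, 264), (82, 252, 264), (94, 253, 264), (106, 253, 264), (118, 253, 264), (130, 253, 264), (142, 254, 264), (154, 254, 264), (166, 245, 265), (178, 240, 279), (190, 253, 288), (202, 255, 281), (214, 236, 280), (226, 235, 275), (238, 235, 270), (250, 235, 270), (262, 235, 270), (274, 235, 270), (286, 235, 251)] (70, np.int64(260), np.int64(264)) (289, np.int64(235), np.int64(251))
heading 1.9571022 origin by tip [ 0.51185588 -0.36464561] by back [ 0.50253071 -0.38747141] grip lateral off 0.01406931893584308
```

```bash
cat > ms.py <<'E'
from h import *
d=np.load("pics/w_stick.npz"); im=d["im"]; C=wcam(d["pos"],d["q"])
m=cv2.inRange(im,(225,190,40),(255,255,225)); roi=np.zeros_like(m); roi[60:290,245:278]=255
m=cv2.morphologyEx(m&roi,cv2.MORPH_OPEN,np.ones((5,5)))
cs=sorted(cv2.findContours(m,0,2)[0],key=cv2.contourArea)[-2:]
print([cv2.boundingRect(c) for c in cs])
for c in cs:
    x,y,w,h=cv2.boundingRect(c); z=.011 if h>80 else .036
    k=np.zeros_like(m); cv2.drawContours(k,[c],-1,255,-1)
    P=cast([(np.flatnonzero(k[r])[[0,-1]].mean(),r) for r in range(y+4,y+h-4)],z,*C)[:,:2]
    l=cv2.fitLine(P.astype(np.float32),cv2.DIST_HUBER,0,.01,.01).ravel(); t=l[:2]*np.sign(l[1])
    E=cast([(x+w/2,y-.5),(x+w/2,y+h-.5)],z,*C)[:,:2]; p=[l[2:]+t*((e-l[2:])@t) for e in E]
    print(z,"heading",np.arctan2(t[1],t[0]),"ends",p,"origin",p[0]-.18*t if z<.02 else (p[0]+p[1])/2,"len",np.linalg.norm(E[0]-E[1]))
E
python3 ms.py
```

```text
[(252, 227, 19, 50), (253, 73, 13, 150)]
0.036 heading 1.9202471 ends [array([ 0.49783734, -0.34026755]), array([ 0.51823464, -0.39624165])] origin [ 0.50803599 -0.3682546 ] len 0.05958672833455312
0.011 heading 1.9155306 ends [array([ 0.44715749, -0.19908983]), array([ 0.5000684 , -0.34644426])] origin [ 0.50798786 -0.3684996 ] len 0.1565893375099533
```

```bash
cat >> h.py <<'E'
SO=np.array([.5080,-.3684]); SH=1.917      # stick origin, heading at start
JH=1.849; E=np.array([np.cos(JH),np.sin(JH)]); N=np.array([-E[1],E[0]])
JO=np.array([.5421,.1633])-.035*E
def jp(x,y,z): return [*(JO+x*E+y*N),z]   # jig frame -> world
E
python3 - <<'E'
from h import *
robot.goto([*SO,.12],down(SH)); robot.move_linear([*SO,.008],speed=.08)
robot.close(80); print(robot.get_width(),robot.get_grasp_force(),robot.get_contact_force())
robot.move_linear([*SO,.10],speed=.12)
robot.goto(jp(-.305,0,.10),down(JH)); robot.move_linear(jp(-.305,0,.0225),speed=.1)
robot.pause(.3); print(robot.get_t(),robot.get_contact_force(),robot.get_position(),robot.get_q()); wshot("w_pre")
im=robot.capture("top"); cv2.imwrite("pics/top1.png",cv2.resize(im[100:270,120:400,::-1],None,fx=2.8,fy=2.8,interpolation=cv2.INTER_CUBIC))
E
```

```text
0.21673464520733307 78.45114827156067 [-0.57128879  0.36247271  2.79842906]
9.4583 [ 0.40818104  0.42521959 -0.48853437] [ 0.63590507 -0.16371478  0.02316843] [ 0.16641422  0.72259599  0.06252638  1.66953519 -0.06062506  0.75026599
  0.53589749]
```

View pics/w_pre.png

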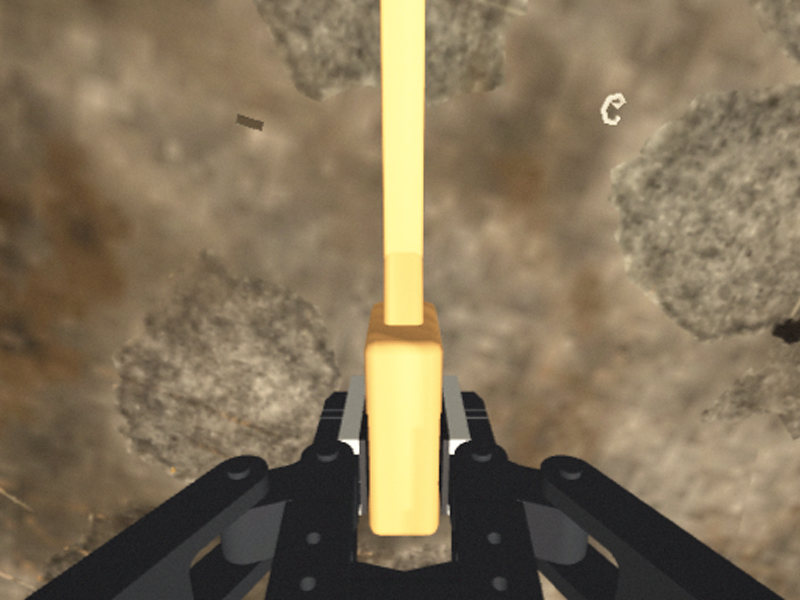

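The wrist view shows the stick held straight, with the blade centred at column ~403 over its whole visible length. Its tip is beyond the top edge of the picture, so I'll check alignment from above.

View pics/top1.png

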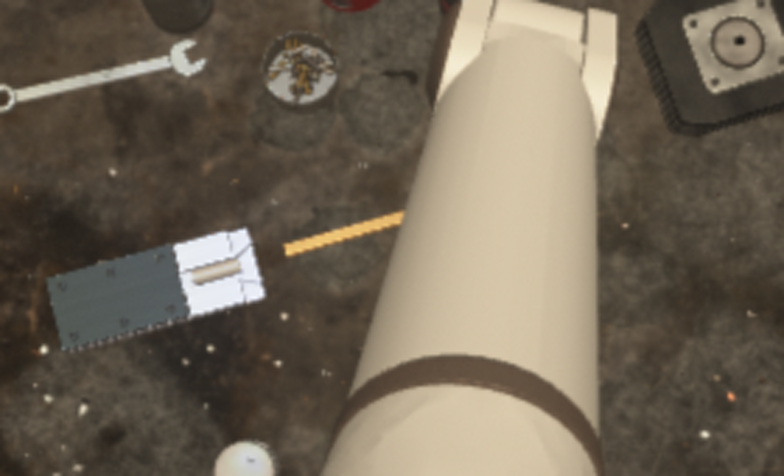

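The blade's line extrapolates onto the pin: from tip (288,250) it reaches (217,271), which is the pin's centre. I'll go in, checking force.

```bash
cat >> h.py <<'E'
def st():
    p=np.array(robot.get_position()); f=np.array(robot.get_contact_force()); r=p[:2]-JO
    return np.round([robot.get_t(),r@E*1e3,r@N*1e3,p[2]*1e3,f[:2]@E,f[:2]@N,f[2]],2)  # t, x,y,z mm, axial, lateral, vertical
E
python3 - <<'E'
from h import *
print(st())
print(robot.move_linear(jp(-.265,0,.0217),speed=.06,until_force=4),st())
print(robot.move_linear(jp(-.225,0,.0217),speed=.04,until_force=3),st())
E
```

```text
[ 9.5600e+00 -3.0509e+02 -2.0000e-01  2.2890e+01  7.7000e-01  7.0000e-02
 -1.3000e+00]
False [ 1.0380e+01 -2.6545e+02 -4.0000e-02  2.1830e+01 -7.0000e-01 -3.0000e-02
 -1.7000e-01]
False [ 1.1520e+01 -2.2535e+02  3.0000e-02  2.1750e+01  2.9000e-01 -1.5000e-01
 -7.7000e-01]
```

```bash
python3 - <<'E'
from h import *
print(robot.move_linear(jp(-.200,0,.0217),speed=.03,until_force=4),st())
print(robot.move_linear(jp(-.160,0,.0217),speed=.015,until_force=4),st())
robot.pause(.2); print(st()); print(st())
E
```

```text
False [ 1.2510e+01 -2.0014e+02 -0.0000e+00  2.1750e+01 -3.7000e-01  1.4000e-01
 -9.8000e-01]
True [  13.6  -190.      0.35   21.37   -1.79   -0.46   -0.81]
[  13.8  -190.05    0.97   20.72   -0.83   -1.57   -0.26]
[  13.8  -190.05    0.97   20.72   -0.83   -1.57   -0.26]
```

```bash
python3 - <<'E'
from h import *
robot.pause(.2); print(st())
for x in (-.190,-.189,-.188):
    robot.move_linear(jp(x,0,.0217),speed=.01); print(x,st()); robot.pause(.15); print(st())
E
```

```text
[  14.   -190.      1.     20.69   -2.17   -0.56   -1.15]
-0.19 [ 1.4280e+01 -1.8998e+02  3.0000e-01  2.1480e+01 -5.7000e-01  1.0000e-01
 -1.7800e+00]
[ 1.4420e+01 -1.9002e+02  2.7000e-01  2.1540e+01 -5.4000e-01  1.0000e-01
 -2.2000e+00]
-0.189 [ 1.4680e+01 -1.8986e+02  1.5000e-01  2.1760e+01 -3.7600e+00  1.5000e-01
 -2.1000e+00]
[ 1.4820e+01 -1.8977e+02  9.0000e-02  2.1770e+01 -4.5400e+00  7.6000e-01
 -1.1300e+00]
-0.188 [ 1.5080e+01 -1.8911e+02  5.0000e-02  2.1850e+01 -6.1000e+00  3.0000e-01
 -2.5400e+00]
[ 1.5220e+01 -1.8913e+02  6.0000e-02  2.1840e+01 -5.4500e+00  6.7000e-01
 -2.5600e+00]
```

The stop has been found: the tip is at about x = −9.9 mm, so the stop face is near +36 mm, and force rises as expected. I'll press up to about 12 N.

```bash
cat >> h.py <<'E'
def avg(n=6,dt=.04):
    a=[]
    for _ in range(n): robot.pause(dt); a.append(st())
    return np.round(np.mean(a,0),2)
E
python3 - <<'E'
from h import *
x=-.188; goal=12
while x<-.183:
    x+=.0008; robot.move_linear(jp(x,0,.0217),speed=.01); a=avg(4); print(round(x,4),a)
    if -a[4]>11.2: break
for _ in range(6): print(avg(5))
E
```

```text
-0.1872 [ 1.5580e+01 -1.8877e+02  7.0000e-02  2.1900e+01 -6.1400e+00  2.8000e-01
 -1.6100e+00]
-0.1864 [ 1.6000e+01 -1.8846e+02  8.0000e-02  2.1980e+01 -7.1900e+00  6.3000e-01
 -1.7400e+00]
-0.1856 [ 1.6410e+01 -1.8815e+02  8.0000e-02  2.2060e+01 -7.7800e+00  6.5000e-01
 -1.4600e+00]
-0.1848 [ 1.6830e+01 -1.8782e+02  6.0000e-02  2.2150e+01 -8.8300e+00  8.3000e-01
 -1.2100e+00]
-0.184 [ 1.7250e+01 -1.8752e+02  6.0000e-02  2.2220e+01 -9.3600e+00  8.2000e-01
 -7.2000e-01]
-0.1832 [ 1.766e+01 -1.872e+02  6.000e-02  2.230e+01 -1.045e+01  6.200e-01
 -1.070e+00]
-0.1824 [ 1.8080e+01 -1.8688e+02  8.0000e-02  2.2370e+01 -1.1060e+01  9.6000e-01
 -3.9000e-01]
[ 1.8270e+01 -1.8688e+02  8.0000e-02  2.2370e+01 -1.1250e+01  6.7000e-01
 -9.2000e-01]
[ 1.8480e+01 -1.8688e+02  6.0000e-02  2.2370e+01 -1.1080e+01  1.0900e+00
 -9.5000e-01]
[ 1.868e+01 -1.869e+02  7.000e-02  2.238e+01 -1.092e+01  1.070e+00
 -6.400e-01]
[ 1.8890e+01 -1.8689e+02  6.0000e-02  2.2380e+01 -1.1490e+01  5.5000e-01
 -1.1500e+00]
[ 1.9100e+01 -1.8689e+02  6.0000e-02  2.2370e+01 -1.0810e+01  9.2000e-01
 -6.2000e-01]
[ 1.9310e+01 -1.8689e+02  6.0000e-02  2.2380e+01 -1.1180e+01  1.1500e+00
 -1.1200e+00]
```

```bash
python3 - <<'E'
from h import *
robot.move_linear(jp(-.1815,0,.0217),speed=.01)
for _ in range(6): print(avg(5,.05))
robot.move_linear(jp(-.191,0,.0217),speed=.02); print(st())
robot.move_linear(jp(-.305,0,.0217),speed=.08); print(st())
robot.move_linear(jp(-.305,0,.10),speed=.15)
robot.goto([*SO,.10],down(SH)); robot.move_linear([*SO,.020],speed=.12)
print(robot.move_linear([*SO,.0065],speed=.02,until_force=4),robot.get_position(),st())
E
```

```text
[ 1.9790e+01 -1.8651e+02  7.0000e-02  2.2450e+01 -1.1500e+01  6.2000e-01
 -8.2000e-01]
[ 2.0040e+01 -1.8652e+02  7.0000e-02  2.2460e+01 -1.2240e+01  1.3800e+00
 -9.8000e-01]
[ 2.0290e+01 -1.8653e+02  7.0000e-02  2.2460e+01 -1.1800e+01  1.2000e+00
 -6.9000e-01]
[ 2.0540e+01 -1.8653e+02  7.0000e-02  2.2450e+01 -1.1890e+01  4.8000e-01
 -4.8000e-01]
[ 2.0790e+01 -1.8653e+02  6.0000e-02  2.2460e+01 -1.2130e+01  9.3000e-01
 -6.2000e-01]
[ 2.1040e+01 -1.8653e+02  7.0000e-02  2.2470e+01 -1.1850e+01  8.8000e-01
 -5.6000e-01]
[ 2.1770e+01 -1.9007e+02 -2.2000e-01  2.1690e+01 -9.5000e-01  1.9000e-01
 -5.9000e-01]
[ 2.3340e+01 -3.0408e+02 -2.4000e-01  2.1670e+01 -7.5000e-01  7.0000e-01
 -1.1900e+00]
True [ 0.50797657 -0.36835813  0.00828532] [ 2.6370e+01 -4.6684e+02  1.7882e+02  8.2900e+00  8.0000e-01  2.3000e-01
  4.6300e+00]
```

```bash
python3 - <<'E'
from h import *
robot.release(); robot.pause(.2); p=robot.get_position()
robot.move_linear([p[0],p[1],.16],speed=.12); 
robot.goto(jp(-.08,-.0,.2),down(JH)); wshot("w_end"); print(robot.get_t())
im=robot.capture("side"); cv2.imwrite("pics/side_end.png",cv2.resize(im[:,:,::-1],(800,600),interpolation=cv2.INTER_CUBIC))
E
```

```text
30.275
```

View pics/w_end.png

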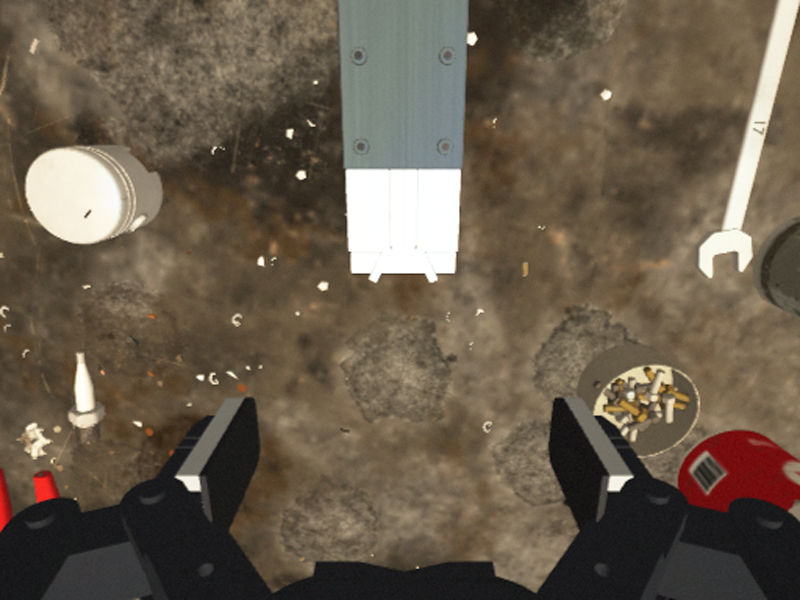

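View pics/side_end.png

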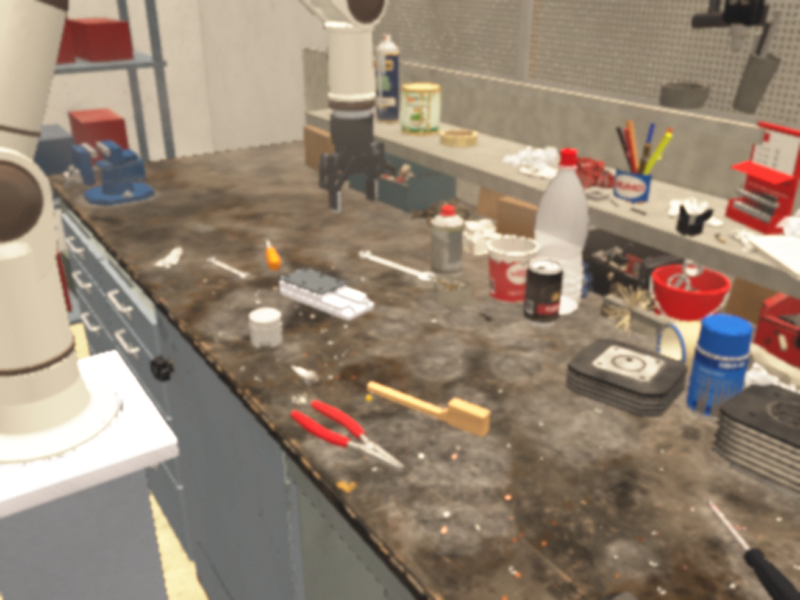

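The wrist view shows the infeed empty (channel at column ~403, rows 170–250), so the pin is inside the tunnel. The side view shows the stick lying flat where it started, tip at (370,385) and grip at (468,415). The bystanders in view have not moved.

```bash
python3 -c "
from station import robot
print(robot.close_job())"
```

```text
the job is handed in; nothing more can be done
None
```

The job is handed in: the pin was fed to the sprung stop (its face near x = +36 mm), pressed at about 12 N for just over a second with the stop in about 3–3.5 mm, and the stick was drawn out and laid flat where it started, at about 30 s on the clock.

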